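# Bring up the air on the branch winder

### The arm

A 6-joint arm with a two-finger parallel gripper is mounted at the origin on the work surface. World frame = base frame: x ahead of the robot, y to its left, z up, the work surface at z = 0. Lengths are in m, angles in rad, forces in N, time in s.
With the tool pointing down it reaches from about 0.25 to 0.725 m from the base axis. Payload 9.7 kg.
Tool frame: the origin (TCP) lies where the fingers leave the gripper's body, on its centre line; the fingertips stand 73 mm ahead of it and the grasp point (between the pads) lies 54 mm ahead of it; z points along the fingers, y is the line along which they close (so a half turn about z gives the same grasp; the last joint's range is limited). The gripper opens to 85 mm and grips with 20 to 120 N. Pads are 22 mm wide; open, the fingers measure 114 mm over their backs; the gripper's body (76 mm by 85 mm) begins 54 mm behind the grasp point. The pads swing forward as they close: fully open they stand 13 mm farther back than shut.
Start: joints at [1.116, 0.087, 0.176, 1.66, 0, 1.571], TCP at [0.242, 0.494, 0.304] pointing down, gripper open.
Joint ranges: [-3.13, 3.13], [-0.85, 1.81], [-1.15, 1.24], [-2.2, 2.28], [-1.44, 1.52], [-3.14, 3.14]. Speed limits (rad/s): [2.22, 2.22, 2.57, 3.14, 3.14, 3.14].

### API

Orientations are given as a rotation vector (axis times angle).
In Python, from rig import read_state, grab_frame, calibration, finish_job gives the robot as it stands.
- The arm moves only by the tool jog_arm, never from a script. Its argument "rows" is a list of rows, each a list of 6 numbers: the shift along the tool's x, y, z in cm, then the turn, a rotation vector about the tool's x, y, z in degrees. In form: [[tx, ty, tz, ax, ay, az], ...]. A call has 1 to 8 rows; each row shifts and turns the commanded pose from where the row before left it, along the tool's axes as they then stand; what a row does not reach is not made up. A row lasts 1/12 s, in which the tool goes at most 41.7 mm and 7.16 degrees, less where a joint would pass 70% of its speed; a pose out of reach is approached as far as the arm can. A call with a gripper value outside its range is refused whole. "claw" is the gripper command: -1 is fully open, 1 is shut, values between are in proportion, set as the call begins (left out, the last holds). The fingers move at their own pace and stop on an object; "squeeze" is the grip in N (left out, the last holds). Time passes only in rows, so rows that do not move let the fingers close. It gives the time, the measured TCP pose, the force, the opening and the grip force at its end, in the units of the state.
- read_state(): the state, without advancing time (a new reading comes with each control period).
- grab_frame(name): name is "scene" or "top" or "wrist"; returns the picture (480x640x3 uint8, red, green, blue); there is no depth.
- calibration(name): a dict with "fx", "fy", "cx", "cy" (pixels), "k1" (the pictures are not rectified: a ray, as slopes to the right and down, at radius r is drawn at 1 + k1 r^2 times it, then the intrinsics apply), "pose" (4x4, takes a point from camera to world coordinates). Camera axes: x right, y up, looking along -z (the intrinsics and any distortion apply to the point x, -y, -z); pixel columns grow to the right and rows downward; lengths in m; the calibration is good to about 2 mm. A picture is of the moment at which its call begins: read the wrist's pose just before it. calibration takes no time and is no camera call; for the wrist camera it gives the pose at the moment of the call.
- finish_job(): hands the job in; it is judged then, once.
The state is a dict: "time_s": time; "joints": joint angles; "dq": joint speeds; "joint_torque": joint torques, N m; "ee_pos": TCP position; "eef_rot": TCP orientation; "contact_force": force on the tool from outside, world axes, zero at the start; "moment": the same for the moment, N m; "opening": finger opening in m; "grasp_force": force on a finger pad.
Only numpy, scipy, OpenCV 4.12 (cv2) and the standard library are available. Lean on these libraries where they do the work, as an engineer would, in place of code of your own. Each camera call takes 0.05 s, during which the arm holds its last target. There are 200 camera calls.

### The job

Turn on the air for the branch winder: with the fingertips, gently press the yellow valve cap, then the blue one, then the green one, each down well past half of its 16 mm travel (they stay where they are left), and finish clear of them. Never press one before the one ahead of it is in, never lean hard on a valve, leave the red cap out, and leave the wire reel, pine cone and screwdriver where they are.

Things in the scene. Friction and masses are not known exactly. Their poses are not given: they have to be found in the camera images.
- valve_yellow: air valve with the yellow cap (jaw-clamp air), screwed to the bench: 94 x 94 mm steel foot plate, 76 x 76 mm grey housing up to 45 mm, dark collar (38 mm across) up to 51 mm above the bench. Origin: centre of its underside, on the bench; z up, straight through the cap. A small brass fitting on the +x side.
- yellow_top (a point): centre of the top face of the yellow round push cap (48 mm across, 26 mm thick in all, flat on top); 95 mm above the bench when out, it goes down with the cap. The upper 12 mm of the cap sits on a black rubber cushion that gives 1 mm per 2.5 N (8 mm at most) and springs back when let go
- cap_yellow (a joint): how far the yellow cap's plunger is pushed down, in m: 0 fully out (as at the start), 0.016 fully in. Stay-put: no spring, it stays where it is left; it slides under about 3 N, so the rubber cushion under its top gives about 1 mm before it starts to slide; at 0.016 it meets a hard stop, and only the cushion gives further.
- valve_blue: air valve with the blue cap (needle-feed air), screwed to the bench: 94 x 94 mm steel foot plate, 76 x 76 mm grey housing up to 45 mm, dark collar (38 mm across) up to 51 mm above the bench. Origin: centre of its underside, on the bench; z up, straight through the cap. A small brass fitting on the +x side.
- blue_top (a point): centre of the top face of the blue round push cap (48 mm across, 26 mm thick in all, flat on top); 95 mm above the bench when out, it goes down with the cap. The upper 12 mm of the cap sits on a black rubber cushion that gives 1 mm per 2.5 N (8 mm at most) and springs back when let go
- cap_blue (a joint): how far the blue cap's plunger is pushed down, in m: 0 fully out (as at the start), 0.016 fully in. Stay-put: no spring, it stays where it is left; it slides under about 3 N, so the rubber cushion under its top gives about 1 mm before it starts to slide; at 0.016 it meets a hard stop, and only the cushion gives further.
- valve_green: air valve with the green cap (spindle air), screwed to the bench: 94 x 94 mm steel foot plate, 76 x 76 mm grey housing up to 45 mm, dark collar (38 mm across) up to 51 mm above the bench. Origin: centre of its underside, on the bench; z up, straight through the cap. A small brass fitting on the +x side.
- green_top (a point): centre of the top face of the green round push cap (48 mm across, 26 mm thick in all, flat on top); 95 mm above the bench when out, it goes down with the cap. The upper 12 mm of the cap sits on a black rubber cushion that gives 1 mm per 2.5 N (8 mm at most) and springs back when let go
- cap_green (a joint): how far the green cap's plunger is pushed down, in m: 0 fully out (as at the start), 0.016 fully in. Stay-put: no spring, it stays where it is left; it slides under about 3 N, so the rubber cushion under its top gives about 1 mm before it starts to slide; at 0.016 it meets a hard stop, and only the cushion gives further.
- valve_red: air valve with the red cap (stop valve, not to be used), screwed to the bench: 94 x 94 mm steel foot plate, 76 x 76 mm grey housing up to 45 mm, dark collar (38 mm across) up to 51 mm above the bench. Origin: centre of its underside, on the bench; z up, straight through the cap. A small brass fitting on the +x side.
- red_top (a point): centre of the top face of the red round push cap (48 mm across, 26 mm thick in all, flat on top); 95 mm above the bench when out, it goes down with the cap. The upper 12 mm of the cap sits on a black rubber cushion that gives 1 mm per 2.5 N (8 mm at most) and springs back when let go
- cap_red (a joint): how far the red cap's plunger is pushed down, in m: 0 fully out (as at the start), 0.016 fully in. Stay-put: no spring, it stays where it is left; it slides under about 3 N, so the rubber cushion under its top gives about 1 mm before it starts to slide; at 0.016 it meets a hard stop, and only the cushion gives further.
- reel: copper-coloured flanged wire reel standing loose on the bench, 64 mm across, 60 mm tall; origin at the centre of its underside. Bystander.
- cone: brown pine-cone ornament standing loose, 56 mm across, 82 mm tall; origin at the centre of its underside. Bystander.
- driver: orange-handled screwdriver lying loose on the bench, 200 mm long, along its own x axis (handle to -x); origin on the underside near the middle. Bystander.
There are look-alikes about, which are no part of the job. Leave any turquoise look-alike of the valve_green alone.

How it is judged:
On the way, in this order (a step that is already met when the one before it is completed fails the run):
1. the yellow cap is pressed in past half of its travel (over 8 mm) (value of joint cap_yellow above 0.008 m), for 0.2 s.
2. the blue cap is pressed in past half of its travel (over 8 mm) (value of joint cap_blue above 0.008 m), for 0.2 s.
3. the green cap is pressed in past half of its travel (over 8 mm) (value of joint cap_green above 0.008 m), for 0.2 s.
At the end, for the whole second after the job is handed in: The yellow, blue and green caps are each more than 8 mm down, the red cap is less than 3 mm down, and reel, cone and screwdriver are within 15 mm of where they stood (value of joint each of cap_yellow, cap_blue, cap_green above 0.008 m and value of joint cap_red below 0.003 m and distance of each of reel, cone, driver from where it was at the start of the episode below 0.015 m); the robot touches nothing.
It fails at once if the blue cap is pushed (over 3 mm) before the yellow one is in (value of joint cap_blue above 0.003 m and value of joint cap_yellow below 0.008 m).
It fails at once if the green cap is pushed (over 3 mm) before the yellow and blue ones are in (value of joint cap_green above 0.003 m and value of joint any of cap_blue, cap_yellow below 0.008 m).
It fails at once if the red cap is pushed (over 3 mm) (value of joint cap_red above 0.003 m).
It fails at once if a valve is pressed harder than 20 N (contact force between anything else and valve_yellow above 20 N or contact force between anything else and valve_blue above 20 N or contact force between anything else and valve_green above 20 N or contact force between anything else and valve_red above 20 N).
It fails at once if the reel, cone or screwdriver is shifted, lifted or knocked over (15 mm or 0.4 rad) (distance of any of reel, cone, driver from where it was at the start of the episode above 0.015 m or angle between any of reel, cone, driver's own z axis and vertical above 0.4 rad).
It also fails if it takes over 51 s, if anything falls off the work surface, if the arm or the gripper's body presses on something with over 40 N, if the wrist force passes 120 N, or if a joint passes its speed limit or range.

## Working session

There is one attempt and no reset: what is moved stays moved. The work goes in short steps, Python scripts to look and compute and a tool call to move; the robot and the scene stay as the last step left them, time stands still between calls to the robot, and variables do not carry over. Pictures are saved under pics/ and viewed, at most 10 in all, crops included, and the job is handed in when it is done.

Besides the shell and the picture viewer there is one more tool, called after "Request:" as name(argument=value, ...) on one line, values as JSON. jog_arm: Moves the arm, as the interface text tells. Its arguments: {"type":"object","properties":{"rows":{"type":"array"},"claw":{"type":"number"},"squeeze":{"type":"number"}},"required":["rows"]}

```bash
mkdir -p pics
python3 - <<'E'
from rig import *
import cv2
s=read_state(); print({k:s[k] for k in('time_s','ee_pos','eef_rot','contact_force','opening')})
for n in('top','scene'):
    f=grab_frame(n); cv2.imwrite(f'pics/{n}0.png',f[:,:,::-1]); c=calibration(n); print(n,c)
E
```

```text
{'time_s': 0.0, 'ee_pos': array([0.24155243, 0.49397145, 0.30317949]), 'eef_rot': array([-7.08207513e-01, -3.06044070e+00,  2.07923632e-03]), 'contact_force': array([ 0.65694157, -0.33008855,  0.03772295]), 'opening': 0.08543227157269295}
top {'fx': 544.937572600816, 'fy': 544.937572600816, 'cx': 321.1529376511144, 'cy': 250.69322320641575, 'k1': -0.13368524779262708, 'pose': array([[ 0.06012683,  0.97186384, -0.22773986,  0.36152057],
       [-0.99818358,  0.05940492, -0.01002949, -0.01077117],
       [ 0.00378157,  0.22792923,  0.97367036,  1.25897759],
       [ 0.        ,  0.        ,  0.        ,  1.        ]])}
scene {'fx': 516.5479888186501, 'fy': 516.5479888186501, 'cx': 316.020605464772, 'cy': 231.6325520801457, 'k1': -0.12382012579025303, 'pose': array([[-0.23147155, -0.70535583,  0.66999558,  1.38640087],
       [ 0.97281859, -0.17256795,  0.15441596,  0.16111737],
       [ 0.00670157,  0.68752706,  0.72612783,  0.91507401],
       [ 0.        ,  0.        ,  0.        ,  1.        ]])}
```

View pics/top0.png

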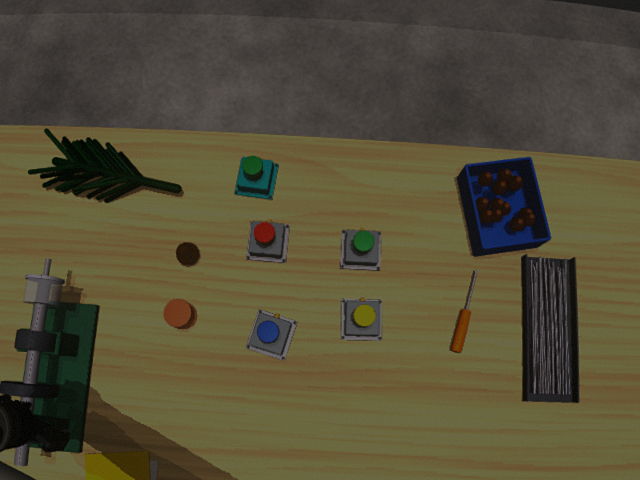

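View pics/scene0.png

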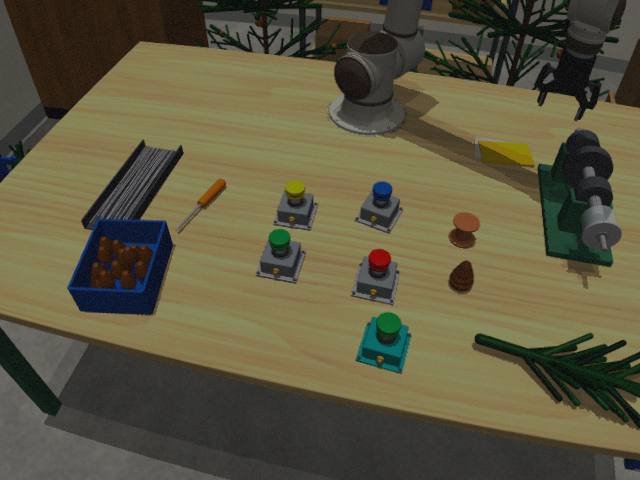

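Top view: the yellow cap is at (364,315), with a yellow box at (118,466) as the distractor. The blue cap is at (268,331), with a blue bin at (503,205). The green cap on the grey housing is at (363,241), and the turquoise look-alike is at (253,168). The red cap is at (264,232). I'm choosing the three caps on grey housings.

```bash
cat > h.py <<'E'
import numpy as np, cv2
from rig import *
def ray(c,u,v):
    K=np.array([[c['fx'],0,c['cx']],[0,c['fy'],c['cy']],[0,0,1]])
    p=cv2.undistortPoints(np.array([[[u,v]]],float),K,np.array([c['k1'],0,0,0]))[0,0]
    P=c['pose']; return P[:3,3],P[:3,:3]@[p[0],-p[1],-1]
def plane(c,u,v,z):
    o,d=ray(c,u,v); return o+d*(z-o[2])/d[2]
def blob(f,h,near,rad=25):
    hsv=cv2.cvtColor(f,cv2.COLOR_RGB2HSV)
    m=((abs(hsv[...,0].astype(int)-h)<=8)&(hsv[...,1]>150)&(hsv[...,2]>60)).astype(np.uint8)
    n,l,st,ce=cv2.connectedComponentsWithStats(m)
    i=max((i for i in range(1,n) if np.hypot(*(ce[i]-near))<rad),key=lambda i:st[i,4])
    ct=max(cv2.findContours((l==i).astype(np.uint8),0,1)[0],key=cv2.contourArea)
    return ce[i],st[i],cv2.minEnclosingCircle(ct)
E
python3 - <<'E'
from h import *
N={'top':dict(y=(364,315),b=(268,331),g=(363,241),r=(264,232)),'scene':dict(y=(295,187),b=(382,190),g=(280,239),r=(379,259))}
H=dict(y=28,b=110,g=65,r=2)
for n in N:
    f=cv2.imread(f'pics/{n}0.png')[:,:,::-1].copy(); c=calibration(n)
    hsv=cv2.cvtColor(f,cv2.COLOR_RGB2HSV)
    for k,p in N[n].items():
        try:
            ce,st,ci=blob(f,H[k],p); print(n,k,hsv[p[1],p[0]],ce.round(1),st,np.round(ci[0],1),round(ci[1],1),plane(c,*ce,.095).round(4))
        except Exception as e: print(n,k,hsv[p[1],p[0]],e)
f=cv2.imread('pics/top0.png')[140:370,220:400]
cv2.imwrite('pics/crop.png',cv2.resize(f,None,fx=2.6,fy=2.6,interpolation=2))
E
```

```text
top y [ 29 226 106] [363.9 315.1] [353 305  23  21 375] [364.  315.2] 11.0 [ 0.4981 -0.0987  0.095 ]
top b [112 179 108] [267.6 331.2] [257 321  22  22 362] [267.6 331.3] 10.8 [0.4512 0.1044 0.095 ]
top g [ 65 184  86] [363.3 240.6] [354 231  20  20 316] [363.3 240.5] 10.1 [ 0.6622 -0.0903  0.095 ]
top r [  3 234 110] [263.9 231.9] [254 222  21  21 341] [263.9 232.1] 10.5 [0.6687 0.1302 0.095 ]
scene y [ 30 236 137] [294.6 189.2] [285 180  20  20 299] [294.7 189.6] 10.4 [ 0.5068 -0.0947  0.095 ]
scene b [108 228 115] [382.2 188.2] [373 182  19  13 196] [382.1 189. ] 9.1 [0.4535 0.1071 0.095 ]
scene g [ 71 218 103] [278.9 236.9] [269 229  21  16 256] [278.9 237.7] 10.2 [ 0.6641 -0.0876  0.095 ]
scene r [  1 237 140] [379.2 258.7] [369 249  22  23 369] [379.1 259.4] 11.8 [0.6741 0.133  0.095 ]
```

View pics/crop.png

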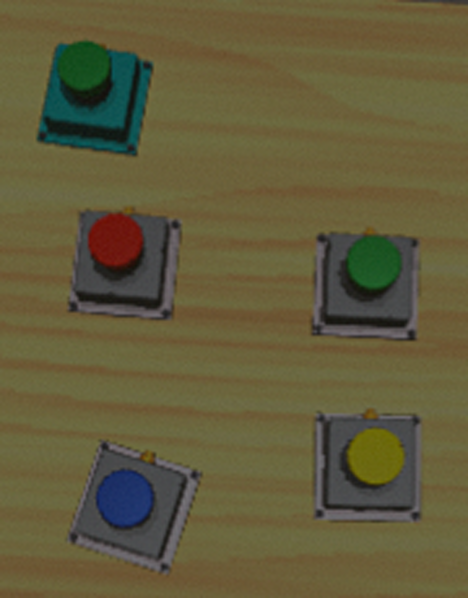

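The crop confirms it: yellow, blue and green sit on grey housings, and the turquoise look-alike is separate at top left. Next I close the fingers and travel high towards yellow.

Request:
jog_arm(rows=[[-1,-0.8,0,0,0,0],[-2.4,-2.1,0,0,0,0],[-2.5,-2.1,0,0,0,0],[-2.5,-2.1,0,0,0,0],[-2.5,-2.1,0,0,0,0],[-2.5,-2.1,0,0,0,0],[-2.5,-2.1,0,0,0,0],[-2.5,-2.1,0,0,0,0]], claw=1, squeeze=20)

```text
time_s: 0.77
ee_pos: [0.339, 0.2718, 0.3038]
eef_rot: [0.708, 3.061, -0.0]
contact_force: [0.5, 0.6, -0.0]
opening: 0.0
grasp_force: 0.0
```

Request:
jog_arm(rows=[[-2.5,-2.1,0,0,0,0],[-2.5,-2.1,0,0,0,0],[-2.5,-2.1,0,0,0,0],[-2.5,-2.1,0,0,0,0],[-2.5,-2.1,0,0,0,0],[-2.5,-2.1,0,0,0,0],[-2.5,-2.1,0,0,0,0],[-2.5,-2.1,0,0,0,0]])

```text
time_s: 1.43
ee_pos: [0.4445, 0.033, 0.3039]
eef_rot: [0.709, 3.061, -0.0]
contact_force: [1.7, 0.3, -0.3]
opening: 0.0001
grasp_force: 0.0
```

Request:
jog_arm(rows=[[-2.5,-2.1,0,0,0,0],[-2.5,-2.1,0,0,0,0],[-2,-1.6,1,0,0,0],[-1,-0.8,1,0,0,0],[0,0,0,0,0,0],[0,0,0,0,0,0]])

```text
time_s: 1.93
ee_pos: [0.4868, -0.0595, 0.283]
eef_rot: [-0.71, -3.058, -0.0]
contact_force: [-0.1, -0.4, -0.2]
opening: -0.0
grasp_force: 0.0
```

```bash
cat > go.py <<'E'
import sys
from h import *
from scipy.spatial.transform import Rotation as R
s=read_state(); r=R.from_rotvec(s['eef_rot'])
T=dict(y=(.5005,-.0968),b=(.4524,.1058),g=(.6632,-.089))[sys.argv[1]]
tip=s['ee_pos']+r.apply([0,0,.073])
print('t',s['time_s'],'tip',tip.round(4),'F',s['contact_force'].round(2),'open',s['opening'],'j',s['joints'].round(2))
print('toolz',r.apply([0,0,1]).round(3),'shift cm to 0.100 above target',(r.inv().apply(np.array([*T,.1])-tip)*100).round(2))
E
python3 go.py y
python3 - <<'E'
from h import *
f=grab_frame('wrist'); cv2.imwrite('pics/w1.png',f[:,:,::-1])
c=calibration('wrist')
try:
    ce,st,ci=blob(f,28,(320,300),400); print(ce,st,ci,plane(c,*ce,.095).round(4))
except Exception as e: print(e)
E
```

```text
t 1.9333 tip [ 0.4867 -0.0594  0.21  ] F [-0.09 -0.36 -0.15] open -1.6038188116813635e-05 j [-0.12 -0.06 -0.01  1.62  0.    0.33]
toolz [-0.002  0.    -1.   ] shift cm to 0.100 above target [-2.91 -2.74 11.  ]
[273.61688004 271.54457089] [ 237  234   75   75 4218] ((276.3301696777344, 273.0029296875), 39.533451080322266) [ 0.495  -0.0937  0.095 ]
```

View pics/w1.png

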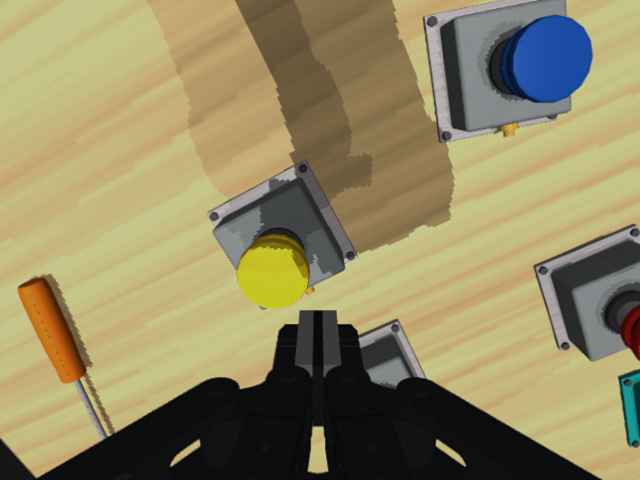

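The wrist view shows the yellow cap at about (273,272), with blue at (545,58) and the fingers shut. I descend to about 7 mm above the cap.

Request:
jog_arm(rows=[[-1.4,-1.4,1,0,0,0],[-1.3,-1.4,2,0,0,0],[0,0,2.5,0,0,0],[0,0,2.5,0,0,0],[0,0,1.7,0,0,0],[0,0,0.7,0,0,0],[0,0,0,0,0,0],[0,0,0,0,0,0]])

```text
time_s: 2.65
ee_pos: [0.4996, -0.0955, 0.181]
eef_rot: [0.706, 3.06, 0.0]
contact_force: [-0.4, -0.1, 0.1]
opening: 0.0
grasp_force: 0.0
```

```bash
python3 go.py y
python3 - <<'E'
from h import *
f=grab_frame('wrist'); cv2.imwrite('pics/w2.png',f[:,:,::-1])
E
```

```text
t 2.65 tip [ 0.4997 -0.0955  0.108 ] F [-0.38 -0.14  0.13] open 1.4490470078527824e-05 j [-0.19 -0.02 -0.17  1.42  0.    0.26]
toolz [ 0.001 -0.    -1.   ] shift cm to 0.100 above target [-0.13 -0.08  0.8 ]
```

View pics/w2.png

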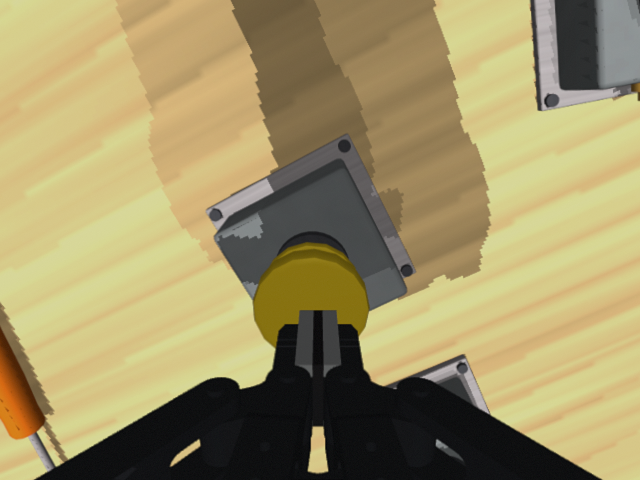

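The tips are over the middle of the yellow cap. I press slowly while watching force.

Request:
jog_arm(rows=[[0,0,0.3,0,0,0],[0,0,0.3,0,0,0],[0,0,0.2,0,0,0],[0,0,0.2,0,0,0],[0,0,0.2,0,0,0],[0,0,0.1,0,0,0],[0,0,0.1,0,0,0],[0,0,0,0,0,0]])

```text
time_s: 3.37
ee_pos: [0.4995, -0.0963, 0.1659]
eef_rot: [0.708, 3.061, 0.0]
contact_force: [-1.7, 0.5, 2.0]
opening: -0.0002
grasp_force: 1.0
```

Request:
jog_arm(rows=[[0,0,0.15,0,0,0],[0,0,0.15,0,0,0],[0,0,0.15,0,0,0],[0,0,0.15,0,0,0],[0,0,0.15,0,0,0],[0,0,0.15,0,0,0],[0,0,0,0,0,0],[0,0,0,0,0,0]])

```text
time_s: 4.03
ee_pos: [0.4995, -0.0962, 0.1567]
eef_rot: [-0.708, -3.061, 0.0]
contact_force: [0.5, -0.7, 2.0]
opening: -0.0003
grasp_force: 0.7
```

Request:
jog_arm(rows=[[0,0,0.15,0,0,0],[0,0,0.15,0,0,0],[0,0,0,0,0,0],[0,0,0,0,0,0],[0,0,0,0,0,0]])

```text
time_s: 4.45
ee_pos: [0.4995, -0.0962, 0.1538]
eef_rot: [0.708, 3.061, -0.0]
contact_force: [-0.0, -0.4, 1.9]
opening: 0.0001
grasp_force: 0.7
```

Request:
jog_arm(rows=[[0,0,-0.5,0,0,0],[0,0,-1.5,0,0,0],[0,0,-2.5,0,0,0],[0,0,-2.5,0,0,0],[0,0,-1.5,0,0,0],[0,0,-0.5,0,0,0],[0,0,0,0,0,0],[0,0,0,0,0,0]])

```text
time_s: 5.12
ee_pos: [0.4994, -0.0962, 0.2431]
eef_rot: [-0.708, -3.06, -0.0]
contact_force: [-0.2, 0.3, 0.3]
opening: 0.0
grasp_force: 0.0
```

```bash
python3 go.py b
python3 - <<'E'
from h import *
f=grab_frame('scene'); cv2.imwrite('pics/s2.png',cv2.resize(f[150:300,220:440,::-1],None,fx=3,fy=3))
E
```

```text
t 5.1167 tip [ 0.4993 -0.0961  0.1701] F [-0.23  0.26  0.3 ] open 4.5800045296923515e-05 j [-0.19 -0.03 -0.06  1.54  0.    0.26]
toolz [-0.001  0.    -1.   ] shift cm to 0.100 above target [13.08 16.08  7.02]
```

View pics/s2.png

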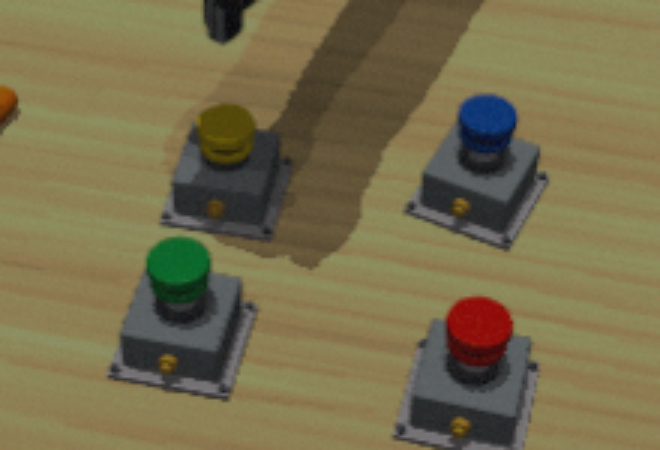

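The scene view shows the yellow cap clearly sunk, with no stem visible, and the other caps still out. On to blue.

Request:
jog_arm(rows=[[1.1,1.1,0,0,0,0],[2,2.5,0,0,0,0],[2.2,2.7,0,0,0,0],[2.2,2.7,0,0,0,0],[2.2,2.7,0,0,0,0],[2.2,2.7,0,0,0,0],[1.2,1.7,0,0,0,0],[0,0,1,0,0,0]])

```text
time_s: 5.83
ee_pos: [0.4519, 0.1091, 0.2339]
eef_rot: [0.703, 3.062, 0.002]
contact_force: [0.3, 0.2, -0.6]
opening: -0.0
grasp_force: 0.0
```

Request:
jog_arm(rows=[[0,0,1.5,0,0,0],[0,0,2,0,0,0],[0,0,1.5,0,0,0],[0,0,0.6,0,0,0],[0,0,0,0,0,0],[0,0,0,0,0,0]])

```text
time_s: 6.33
ee_pos: [0.4524, 0.1057, 0.1776]
eef_rot: [-0.709, -3.06, 0.001]
contact_force: [0.4, 0.4, 0.0]
opening: 0.0002
grasp_force: 0.0
```

```bash
python3 go.py b
python3 - <<'E'
from h import *
f=grab_frame('wrist'); cv2.imwrite('pics/w3.png',f[:,:,::-1])
E
```

```text
t 6.3333 tip [0.4523 0.1056 0.1046] F [0.38 0.45 0.04] open 0.00021458715254428886 j [ 0.23 -0.13 -0.28  1.42 -0.    0.68]
toolz [-0.001 -0.    -1.   ] shift cm to 0.100 above target [-0.    0.02  0.46]
```

View pics/w3.png

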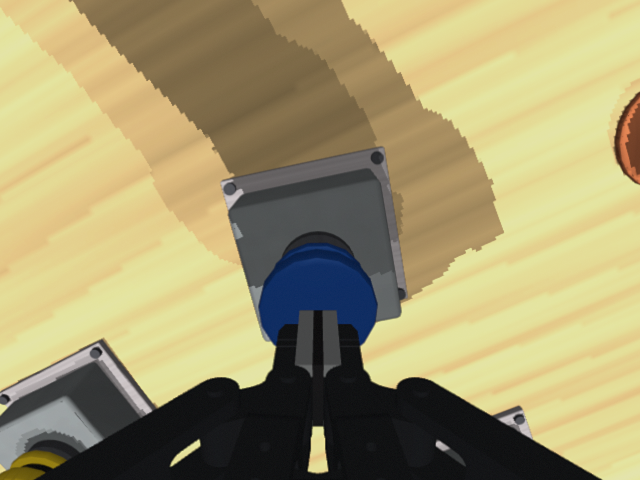

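The tips are centred on the blue cap. Pressing.

Request:
jog_arm(rows=[[0,0,0.3,0,0,0],[0,0,0.3,0,0,0],[0,0,0.2,0,0,0],[0,0,0.2,0,0,0],[0,0,0.15,0,0,0],[0,0,0.15,0,0,0],[0,0,0.1,0,0,0],[0,0,0,0,0,0]])

```text
time_s: 7.05
ee_pos: [0.4526, 0.106, 0.1639]
eef_rot: [0.708, 3.061, 0.0]
contact_force: [0.3, -0.3, 3.2]
opening: 0.0001
grasp_force: 1.0
```

Request:
jog_arm(rows=[[0,0,0.15,0,0,0],[0,0,0.15,0,0,0],[0,0,0.15,0,0,0],[0,0,0.15,0,0,0],[0,0,0.15,0,0,0],[0,0,0,0,0,0],[0,0,0,0,0,0]])

```text
time_s: 7.63
ee_pos: [0.4526, 0.106, 0.1563]
eef_rot: [0.708, 3.061, 0.0]
contact_force: [1.4, -0.6, 0.5]
opening: -0.0001
grasp_force: 0.7
```

Request:
jog_arm(rows=[[0,0,0.15,0,0,0],[0,0,0.1,0,0,0],[0,0,0,0,0,0],[0,0,0,0,0,0],[0,0,0,0,0,0]])

```text
time_s: 8.05
ee_pos: [0.4526, 0.106, 0.1539]
eef_rot: [0.708, 3.061, 0.0]
contact_force: [0.7, 0.1, 1.5]
opening: 0.0
grasp_force: 0.8
```

Request:
jog_arm(rows=[[0,0,-0.5,0,0,0],[0,0,-1.5,0,0,0],[0,0,-2.5,0,0,0],[0,0,-2.5,0,0,0],[0,0,-1.5,0,0,0],[0,0,-0.5,0,0,0],[0,0,0,0,0,0],[0,0,0,0,0,0]])

```text
time_s: 8.72
ee_pos: [0.4524, 0.106, 0.2431]
eef_rot: [-0.708, -3.06, 0.001]
contact_force: [0.7, -0.4, -0.5]
opening: 0.0003
grasp_force: 0.0
```

```bash
python3 go.py g
```

```text
t 8.7167 tip [0.4523 0.106  0.1701] F [ 0.73 -0.43 -0.53] open 0.0002704649123964292 j [ 0.23 -0.13 -0.16  1.55  0.    0.68]
toolz [-0.001 -0.    -1.   ] shift cm to 0.100 above target [-27.51  -8.25   6.99]
```

Request:
jog_arm(rows=[[-1.2,-0.4,0,0,0,0],[-2.5,-0.75,0,0,0,0],[-2.8,-0.85,0,0,0,0],[-2.8,-0.85,0,0,0,0],[-2.8,-0.85,0,0,0,0],[-2.8,-0.85,0,0,0,0],[-2.8,-0.85,0,0,0,0],[-2.8,-0.85,0,0,0,0]])

```text
time_s: 9.38
ee_pos: [0.6101, -0.0422, 0.2421]
eef_rot: [-0.708, -3.059, 0.001]
contact_force: [-0.4, 0.4, 0.5]
opening: -0.0
grasp_force: 0.0
```

Request:
jog_arm(rows=[[-2.8,-0.8,0,0,0,0],[-2.4,-0.7,0,0,0,0],[-1.2,-0.3,0,0,0,0],[-0.6,-0.2,0.5,0,0,0],[0,0,1.5,0,0,0],[0,0,2,0,0,0],[0,0,1,0,0,0],[0,0,0.5,0,0,0]])

```text
time_s: 10.05
ee_pos: [0.6623, -0.0889, 0.1858]
eef_rot: [-0.707, -3.057, 0.001]
contact_force: [-0.5, -0.1, 0.0]
opening: 0.0003
grasp_force: 0.0
```

Request:
jog_arm(rows=[[0,0,0.5,0,0,0],[0,0,0,0,0,0],[0,0,0,0,0,0]])

```text
time_s: 10.3
ee_pos: [0.6634, -0.0888, 0.1845]
eef_rot: [0.708, 3.06, 0.0]
contact_force: [0.1, 0.1, 0.5]
opening: -0.0001
grasp_force: 0.0
```

```bash
python3 go.py g
python3 - <<'E'
from h import *
f=grab_frame('wrist'); cv2.imwrite('pics/w4.png',f[:,:,::-1])
E
```

```text
t 10.3 tip [ 0.6635 -0.0888  0.1115] F [0.09 0.14 0.46] open -7.728855081583935e-05 j [-0.13  0.36  0.27  1.48  0.    0.32]
toolz [ 0.001 -0.    -1.   ] shift cm to 0.100 above target [ 0.02 -0.03  1.15]
```

View pics/w4.png

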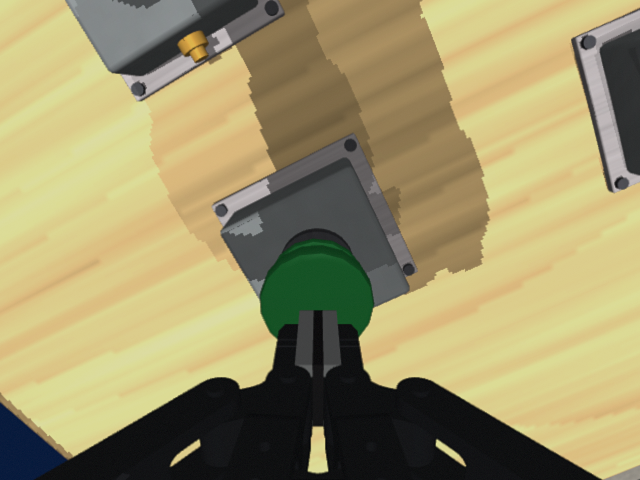

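The tips are centred on the green cap, which is on the grey housing. Pressing.

Request:
jog_arm(rows=[[0,0,0.5,0,0,0],[0,0,0.5,0,0,0],[0,0,0.3,0,0,0],[0,0,0.2,0,0,0],[0,0,0.2,0,0,0],[0,0,0.15,0,0,0],[0,0,0.1,0,0,0],[0,0,0,0,0,0]])

```text
time_s: 11.02
ee_pos: [0.6632, -0.0889, 0.1644]
eef_rot: [-0.708, -3.061, 0.0]
contact_force: [-0.8, 0.3, 2.0]
opening: -0.0
grasp_force: 1.0
```

Request:
jog_arm(rows=[[0,0,0.15,0,0,0],[0,0,0.15,0,0,0],[0,0,0.15,0,0,0],[0,0,0.15,0,0,0],[0,0,0.15,0,0,0],[0,0,0,0,0,0],[0,0,0,0,0,0]])

```text
time_s: 11.6
ee_pos: [0.6634, -0.089, 0.1567]
eef_rot: [0.708, 3.061, 0.0]
contact_force: [0.5, 0.3, 1.3]
opening: 0.0004
grasp_force: 0.8
```

Request:
jog_arm(rows=[[0,0,0.15,0,0,0],[0,0,0.15,0,0,0],[0,0,0,0,0,0],[0,0,0,0,0,0],[0,0,0,0,0,0]])

```text
time_s: 12.02
ee_pos: [0.6634, -0.089, 0.1539]
eef_rot: [0.708, 3.061, 0.0]
contact_force: [0.3, -0.6, 2.2]
opening: -0.0001
grasp_force: 0.7
```

Request:
jog_arm(rows=[[0,0,-0.5,0,0,0],[0,0,-1.5,0,0,0],[0,0,-2.5,0,0,0],[0,0,-2.5,0,0,0],[0,0,-1.5,0,0,0],[0,0,-0.5,0,0,0],[0,0,0,0,0,0],[0,0,0,0,0,0]])

```text
time_s: 12.68
ee_pos: [0.6633, -0.0889, 0.2429]
eef_rot: [-0.708, -3.06, 0.0]
contact_force: [-1.1, -0.1, 0.1]
opening: -0.0001
grasp_force: 0.0
```

Run:
```python
from h import *
f=grab_frame('scene'); cv2.imwrite('pics/s3.png',cv2.resize(f[140:340,200:500,::-1],None,fx=2.6,fy=2.6))
```

```text
(no output)
```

View pics/s3.png

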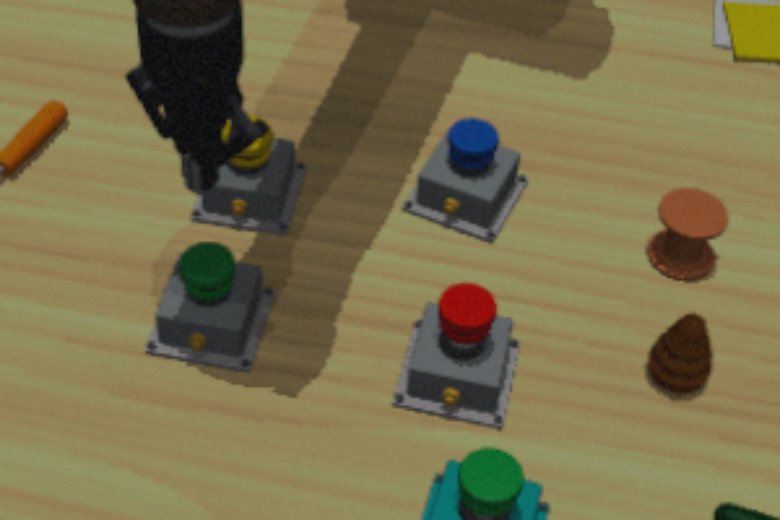

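The yellow, blue and green caps are all down. The red cap is still out, the reel, cone and screwdriver are undisturbed, and the gripper is clear.

```bash
python3 -c "
from rig import *
print(finish_job())"
```

```text
the job is handed in; nothing more can be done
None
```

I pressed the yellow, blue and green caps in that order, each about 13 mm down by the fingertip height; readings stayed near 3 N, the red cap was left out, the reel, cone and screwdriver were untouched, and the job was handed in at about 13 s with the gripper clear (no verdict came back).

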